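Fetch the coffee tamper from the bar-handled compartment

TASK

The tamper is in the white three-compartment caddy, under the wooden lid that has the straight bar handle. Lift that lid off and lay it flat, right way up, on the bare counter, then take the small steel tamper out and stand it upright in the middle of the round wooden coaster. Leave the two round-knob lids closed, and set things down rather than dropping them.

Things in the scene. Friction and masses are not known exactly. Their poses are not given: they have to be found in the camera images.
- caddy: Fixed white ceramic box, 142 (x) x 264 (y) x 70 mm high, yaw within 15 deg. Origin: centre of underside, on the counter. Three compartments in a row at y = -86, 0, 86 mm, each 130 (x) x 80 (y) mm inside, floor 6 mm above the counter, rim at 70. Which one has the bar lid varies. The counter beyond its -y end (robot's right) is bare: a lid centred at y = -216 mm, turned as the caddy, lies free.
- lid_bar: Lid to open: flat olive-wood lift-off lid, 0.1 kg, axes as the caddy's, z up. Plug 122 x 72 x 6 mm, loose in the compartment (4 mm play each side); plate 136 (x) x 82 (y) mm, 6 to 14 mm above the origin, which is the centre of the plug's underside (64 mm above the counter when closed). Central dark steel bar handle 14 mm thick (x), 56 long (y), 14 to 42 mm above the origin: pinch along x.
- lid_knob_a: Lid of a wrong compartment, to stay closed: same wood, size, origin and axes as lid_bar, but with a round dark steel knob 30 mm in diameter, its top 42 mm above the origin.
- lid_knob_b: Lid of the other wrong compartment, to stay closed: the same as lid_knob_a.
- tamper: Stainless steel coffee tamper, 0.2 kg, upright on the floor of the compartment under the bar lid, within 8 mm of its centre: round foot 46 mm in diameter, 12 mm high, narrowing by 16 mm height to a round handle 22 mm in diameter up to 50 mm. Origin: centre of the underside, z up. Grasp the handle from above, fingers closing along the caddy's x (the long way of the compartment).
- coaster: Bare round olive-wood disc 100 mm in diameter, 10 mm thick, fixed on the counter to the robot's left of the caddy. Origin: centre of its underside, on the counter; the top is 10 mm above it.
Not all that is in view belongs to the job. Of the things like the coaster, leave any that is pink, purple or yellow; of the rest the larger one is meant.

How it is judged (in metres and radians):
On the way, in this order (a step that is already met when the one before it is completed fails the run):
1. the bar-handled lid lies flat and right way up on the counter (height (world z) of lid_bar below 0.012 m and angle between lid_bar's own z axis and vertical below 0.175 rad), for 0.2 s.
2. the tamper is lifted out of its compartment (height (world z) of tamper above 0.075 m), for 0.1 s.
At the end, for the whole second after the job is handed in: The tamper stands upright (within 10 degrees) and still on the coaster, its centre within 25 mm of the coaster's; the bar-handled lid lies flat (within 10 degrees), right way up and still on the counter; both round-knob lids are still closed, within 15 mm of where they started (all of step 1 and horizontal distance between tamper and coaster below 0.025 m and z of tamper in the frame of coaster between 0.006 and 0.015 m and angle between tamper's own z axis and vertical below 0.175 rad and linear speed of each of tamper, lid_bar below 0.02 m/s and distance of each of lid_knob_a, lid_knob_b from where it was at the start of the episode below 0.015 m); the robot touches nothing.
It fails at once if a round-knob lid is lifted or pushed more than 15 mm (distance of any of lid_knob_a, lid_knob_b from where it was at the start of the episode above 0.015 m).
It fails at once if the tamper or the bar-handled lid is dropped from more than about 3 cm (falls faster than 0.8 m/s out of the fingers) ((linear speed of tamper above 0.8 m/s and contact force between the fingers and tamper below 0.1 N) or (linear speed of lid_bar above 0.8 m/s and contact force between the fingers and lid_bar below 0.1 N)).
It also fails if it takes over 64 s, if anything falls off the work surface, if the arm or the gripper's body presses on something with over 40 N, if the wrist force passes 120 N, or if a joint passes its speed limit or range.

ROBOT

A 7-joint arm with a two-finger parallel gripper is mounted at the origin on the work surface. World frame = base frame: x ahead of the robot, y to its left, z up, the work surface at z = 0. Lengths are in mm, angles in rad, forces in N, time in s.
With the tool pointing down it reaches from about 400 to 875 mm from the base axis. Payload 4.4 kg.
Tool frame: the origin (TCP) lies at the very end of the fingers, on their centre line; the grasp point (between the pads) lies 19 mm behind it; z points along the fingers, y is the direction in which the jaws open and shut (so a half turn about z gives the same grasp; the last joint's range is limited). The gripper opens to 85 mm and grips with 20 to 120 N. Pads are 22 mm wide; open, the fingers measure 114 mm over their backs; the gripper's body (76 mm by 85 mm) begins 54 mm behind the grasp point. The pads swing forward as they close: fully open they stand 13 mm farther back than shut.
Start: joints at [-1.274, 0.628, 0.038, 1.517, -0.027, 0.996, -0.02], TCP at [230.658, 607.713, 231.313] pointing down, gripper open.
Joint ranges: [-3.06, 3.06], [-0.37, 2.12], [-1.25, 1.32], [0.18, 2.47], [-1.1, 4.24], [0.23, 1.98], [-2.94, 2.94]. Speed limits (rad/s): [2.57, 2.57, 3.14, 3.14, 3.14, 3.14, 3.14].

INTERFACE

Orientations are given as [roll, pitch, yaw] about the fixed x, y, z axes, in that order (R = Rz(yaw) Ry(pitch) Rx(roll)).
In Python, from cell import ctrl, eyes gives the robot as it stands.
- The arm moves only by the tool move_arm, never from a script. Its argument "increments" is a list of rows, each a list of 6 numbers: the shift along the tool's x, y, z in cm, then the turn, a rotation vector about the tool's x, y, z in degrees. In form: [[x, y, z, wx, wy, wz], ...]. A call has 1 to 20 rows; each row is the pose to reach, as a shift and turn from the pose commanded when the call began, along the tool's axes at that moment; what a row does not reach only later rows make up. A row lasts 1/10 s, in which the tool goes at most 50 mm and 8.59 degrees, less where a joint would pass 70% of its speed; a pose out of reach is approached as far as the arm can. A call with a gripper value outside its range is refused whole. "grip" is the opening, from -1 (shut) to 1 (fully open), set as the call begins (left out, the last holds). The fingers move at their own pace and stop on an object; the grip force is fixed at half the most. Time passes only in rows, so rows that repeat a pose let the fingers close. It gives the time, the measured TCP pose, the force and the opening at its end, in the units of the state.
- ctrl.read_state(): the state, without advancing time (a new reading comes with each control period).
- eyes.get_image(name): name is "scene" or "top" or "wrist"; returns the picture (480x640x3 uint8, red, green, blue); there is no depth.
- eyes.calibration(name): a dict with "fx", "fy", "cx", "cy" (pixels), "pose" (4x4, takes a point from camera to world coordinates); the wrist camera has in their place "tool_from_camera" (4x4, takes a point from camera to tool coordinates, whose origin is the TCP and whose axes are the flange's). Camera axes: x right, y up, looking along -z (the intrinsics and any distortion apply to the point x, -y, -z); pixel columns grow to the right and rows downward; lengths in mm; the calibration is good to about 2 mm. A picture is of the moment at which its call begins: read the wrist's pose just before it. calibration takes no time and is no camera call.
- ctrl.finish_job(): hands the job in, once; it reports no verdict.
The state is a dict: "clock": time; "qpos": joint angles; "qd": joint speeds; "tau": joint torques, N m; "eef_pos": TCP position; "tool_rot": TCP orientation; "force": force on the tool from outside, world axes, zero at the start; "torque": the same for the moment, N m; "width": finger opening in mm.
Only numpy, scipy, OpenCV 4.12 (cv2) and the standard library are available. Lean on these libraries where they do the work, as an engineer would, in place of code of your own. Each camera call takes 0.05 s, during which the arm holds its last target. There are 200 camera calls.

## Working session

There is one attempt and no reset: what is moved stays moved. The work goes in short steps, Python scripts to look and compute and a tool call to move; the robot and the scene stay as the last step left them, time stands still between calls to the robot, and variables do not carry over. Pictures are saved under pics/ and viewed, about 8 in all and at most 12, crops included, and the job is handed in when it is done.

Besides the shell and the picture viewer there is one more tool, called after ">>>" by a JSON object that holds its "op" and its "data". move_arm: Moves the arm, as the interface text tells. Its arguments: {"type":"object","properties":{"increments":{"type":"array","items":{"type":"array","items":{"type":"number"}}},"grip":{"type":"number"}},"required":["increments"]}

```bash
mkdir -p pics; cat > h.py <<'E'
import numpy as np, cv2
from cell import ctrl, eyes
from scipy.spatial.transform import Rotation as R
def shot(n,f):
    s=ctrl.read_state(); im=np.asarray(eyes.get_image(n)); cv2.imwrite('pics/'+f,im[:,:,::-1]); return s,im
def ray(n,uv,z,s=None):
    c=eyes.calibration(n)
    if n=='wrist':
        T=np.eye(4);T[:3,:3]=R.from_euler('xyz',s['tool_rot']).as_matrix();T[:3,3]=s['eef_pos'];P=T@np.array(c['tool_from_camera'])
    else: P=np.array(c['pose'])
    uv=np.atleast_2d(uv).astype(float)
    d=np.c_[(uv[:,0]-c['cx'])/c['fx'],-(uv[:,1]-c['cy'])/c['fy'],-np.ones(len(uv))]@P[:3,:3].T
    o=P[:3,3]; return o+d*((z-o[2])/d[:,2])[:,None]
E
python3 - <<'E'
from h import *
s,a=shot('top','t1.png'); _,b=shot('scene','s1.png')
for n in('top','scene','wrist'):print(eyes.calibration(n))
print(s)
E
```

```text
{'fx': 468.7208729163004, 'fy': 468.7208729163004, 'cx': 317.3150439615133, 'cy': 230.85287660414792, 'pose': array([[-2.63784470e-02,  9.89761837e-01, -1.40270039e-01,
         3.57516216e+02],
       [-9.99507397e-01, -2.85005228e-02, -1.31409169e-02,
         1.77043027e+02],
       [-1.70041475e-02,  1.39854304e-01,  9.90026077e-01,
         8.78198820e+02],
       [ 0.00000000e+00,  0.00000000e+00,  0.00000000e+00,
         1.00000000e+00]])}
{'fx': 457.57140379172773, 'fy': 457.57140379172773, 'cx': 317.89121137649505, 'cy': 248.62581202035128, 'pose': array([[-1.18660317e-01, -8.00568740e-01,  5.87375027e-01,
         9.92095049e+02],
       [ 9.92903701e-01, -1.00358554e-01,  6.37996944e-02,
         2.62130096e+02],
       [ 7.87206729e-03,  5.90777330e-01,  8.06796243e-01,
         7.93443775e+02],
       [ 0.00000000e+00,  0.00000000e+00,  0.00000000e+00,
         1.00000000e+00]])}
{'fx': 330.80890877320843, 'fy': 330.80890877320843, 'cx': 318.75125218376184, 'cy': 237.71377199158394, 'tool_from_camera': array([[-2.88893817e-04,  9.56417590e-01,  2.92002243e-01,
         
[... 232 characters left out ...]
00000000e+00,
         1.00000000e+00]])}
{'clock': 0.0, 'qpos': array([-1.2738142 ,  0.62934675,  0.03841427,  1.51840127, -0.02697779,
        0.99631603, -0.01999026]), 'qd': array([-0.00059495, -0.00099   ,  0.00081803,  0.00059874, -0.00116   ,
        0.00036032,  0.00028733]), 'tau': array([-2.03606595e-05, -5.63393354e+01,  1.22644342e+00, -1.93453234e+01,
        1.10759438e-02,  1.03139048e-02, -4.59524557e-06]), 'eef_pos': array([230.40383734, 607.09879854, 230.37756844]), 'tool_rot': array([-3.13963877e+00,  2.90398532e-05,  2.77885402e+00]), 'force': array([ 0.07499449,  0.60039026, -0.025468  ]), 'torque': array([0.05304875, 0.02356614, 0.01520532]), 'width': 85.54329176385572}
```

View pics/t1.png

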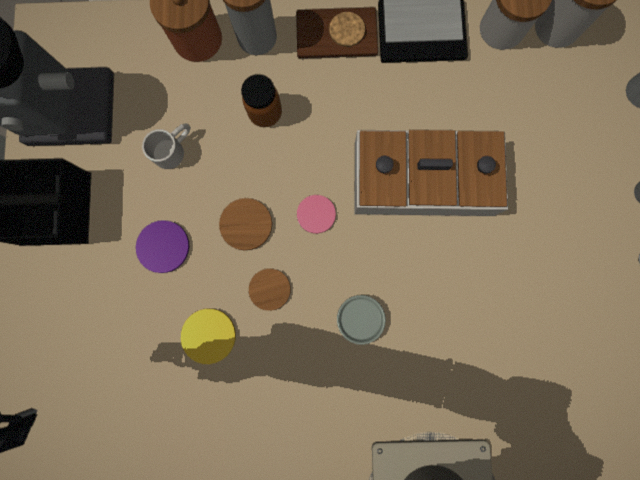

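View pics/s1.png

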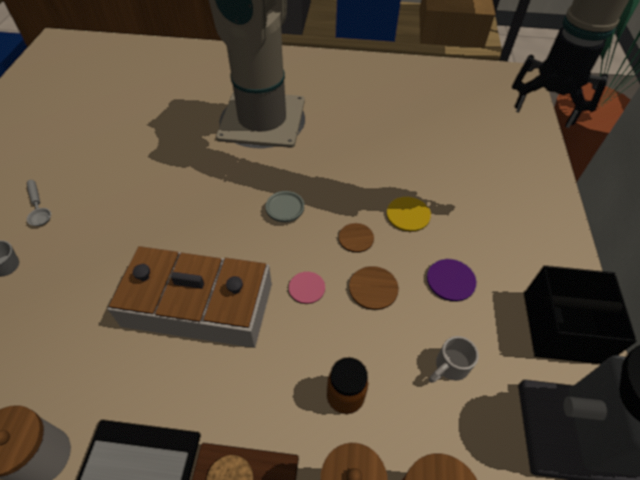

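Top view: the caddy has its bar lid in the middle compartment (434,164), with knob lids at (385,164) and (486,165). Coaster-like things: wood (246,224), wood (270,289), pink (316,214), purple (162,246), yellow (208,336). The bowl at (361,319) isn't a coaster. The larger wooden disc at (246,224) fits the description. I'll measure next and confirm it in a crop.

```bash
cat > m.py <<'E'
from h import *
im=cv2.imread('pics/t1.png'); 
hsv=cv2.cvtColor(im,cv2.COLOR_BGR2HSV)
m=cv2.inRange(hsv,(5,110,60),(16,255,200))
m=cv2.morphologyEx(m,cv2.MORPH_OPEN,np.ones((3,3)))
for c in cv2.findContours(m,cv2.RETR_EXTERNAL,cv2.CHAIN_APPROX_NONE)[0]:
    (x,y),_,_=cv2.minAreaRect(c)
    if cv2.contourArea(c)<800 or y<100: continue
    z=78 if x>340 else 10
    p=ray('top',c[:,0,:],z)[:,:2].astype(np.float32)
    print((round(x),round(y)),cv2.minAreaRect(p),cv2.minEnclosingCircle(p))
# bar: dark pixels near it, top at z=106
for box in((415,445-290,460,175),(370,150,402,180),(470,150,502,180)):
    x0,y0,x1,y1=box
    d=(im[y0:y1,x0:x1].max(2)<60).astype(np.uint8)
    v,u=np.nonzero(d); p=ray('top',np.c_[u+x0,v+y0],106)[:,:2].astype(np.float32)
    print('dark',p.mean(0),cv2.minAreaRect(p))
cr=im[110:330,130:520]; cv2.imwrite('pics/c1.png',cv2.resize(cr,None,fx=2,fy=2,interpolation=cv2.INTER_CUBIC))
E
python3 m.py
```

```text
(269, 289) ((375.1849670410156, 280.4575500488281), (74.08702087402344, 73.14323425292969), 88.51255798339844) ((374.90545654296875, 280.2416687011719), 38.57754898071289)
(245, 224) ((498.7724609375, 324.12005615234375), (98.2908935546875, 97.06241607666016), 88.38899230957031) ((497.9154357910156, 323.6823425292969), 49.91336441040039)
(482, 168) ((574.1466064453125, -101.7423095703125), (81.84996032714844, 133.82957458496094), 87.6057357788086) ((573.8251953125, -101.58140563964844), 77.01400756835938)
(382, 168) ((579.527587890625, 70.04200744628906), (79.57499694824219, 133.8805389404297), 87.75946044921875) ((579.6592407226562, 70.02388000488281), 76.60285949707031)
(432, 167) ((578.6182250976562, -16.105201721191406), (81.45208740234375, 134.2693328857422), 87.52311706542969) ((578.3677368164062, -15.721593856811523), 77.28739929199219)
dark [573.7252   -13.903857] ((575.3329467773438, -14.607664108276367), (57.54389572143555, 17.433597564697266), 88.21698760986328)
dark [578.1661  68.099 ] ((577.3071899414062, 70.88583374023438), (27.2313175201416, 28.934656143188477), 61.569252014160156)
dark [ 571.8877  -101.91758] ((570.9266357421875, -100.2652587890625), (30.503559112548828, 27.81611442565918), 88.19049835205078)
```

View pics/c1.png

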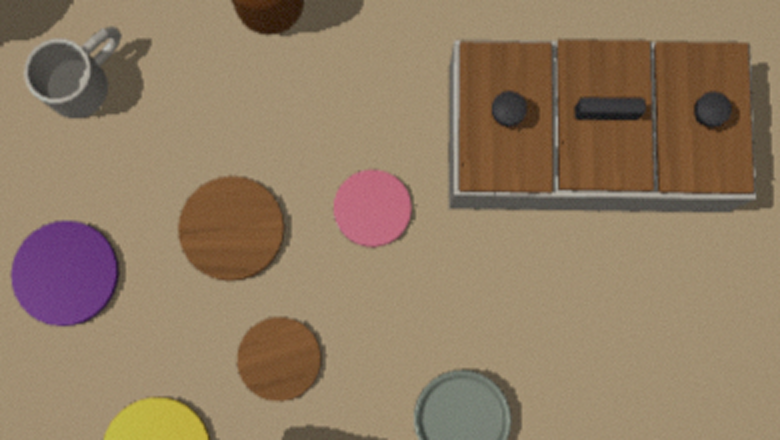

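The crop confirms it: the plain wooden disc at (246,224) is about 98 mm across at (498,324), while the smaller one is 74 mm. The bar lid measures 81x134 at about (577,-16), with caddy yaw about -2.2°. Sizes agree with the given ones, so I'll go above the bar.

```bash
cat >> h.py <<'E'
def go(x,y,z,yaw=None):
    s=ctrl.read_state(); M=R.from_euler('xyz',s['tool_rot']); d=M.inv().apply(np.array([x,y,z])-s['eef_pos'])/10
    w=np.zeros(3)
    if yaw is not None: w=np.degrees((M.inv()*R.from_euler('xyz',[np.pi,0,np.radians(yaw)])).as_rotvec())
    print('inc',d.round(2),w.round(2))
E
python3 -c "
from h import *
go(577,-16,200,87.8)"
```

```text
inc [-54.51 -45.96   3.13] [-8.000e-02  6.000e-02  7.141e+01]
```

>>> {"op": "move_arm", "data": {"increments": [[-13.5,-11.5,0.7,0,0,18],[-27,-23,1.5,0,0,36],[-27,-23,1.5,0,0,36],[-27,-23,1.5,0,0,36],[-27,-23,1.5,0,0,36],[-27,-23,1.5,0,0,36],[-27,-23,1.5,0,0,36],[-27,-23,1.5,0,0,36],[-54.5,-46,3.1,0,0,71.4],[-54.5,-46,3.1,0,0,71.4],[-54.5,-46,3.1,0,0,71.4],[-54.5,-46,3.1,0,0,71.4],[-54.5,-46,3.1,0,0,71.4],[-54.5,-46,3.1,0,0,71.4],[-54.5,-46,3.1,0,0,71.4],[-54.5,-46,3.1,0,0,71.4],[-54.5,-46,3.1,0,0,71.4],[-54.5,-46,3.1,0,0,71.4],[-54.5,-46,3.1,0,0,71.4],[-54.5,-46,3.1,0,0,71.4]], "grip": 1}}

```text
clock: 2.1
eef_pos: [576.4, -13.6, 200.3]
tool_rot: [-3.141, -0.001, 1.536]
force: [0.5, 0.2, -0.0]
width: 85.5
```

```bash
python3 - <<'E'
from h import *
s,im=shot('wrist','w1.png')
print(s['clock'],s['eef_pos'],s['tool_rot'],s['qpos'].round(2),s['force'])
E
```

```text
2.1 [576.4432099  -13.60909456 200.31332416] [-3.14108274e+00 -9.48447219e-04  1.53556377e+00] [-0.26  0.58  0.37  1.77 -0.27  0.84  0.2 ] [ 0.45254342  0.23174733 -0.00448216]
```

View pics/w1.png

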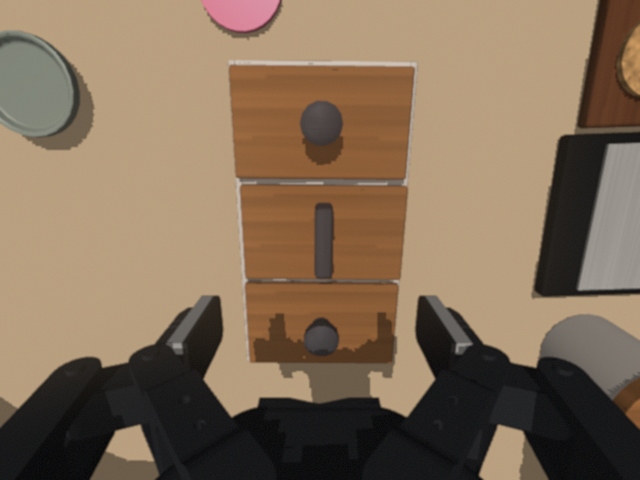

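Wrist view: the bar runs from (323,204) to (323,278), with the knobs at (321,123) and (321,338). The bar lid's plate spans (239,184) to (405,280). I'll measure the plate and bar here.

```bash
python3 - <<'E'
from h import *
s=ctrl.read_state(); im=cv2.imread('pics/w1.png'); hsv=cv2.cvtColor(im,cv2.COLOR_BGR2HSV)
m=cv2.inRange(hsv,(5,140,60),(18,255,230))
m[:, :225]=0; m[:,420:]=0; m[:60]=0; m[290:]=0
m=cv2.morphologyEx(m,cv2.MORPH_OPEN,np.ones((3,3)))
for c in cv2.findContours(m,cv2.RETR_EXTERNAL,cv2.CHAIN_APPROX_NONE)[0]:
    if cv2.contourArea(c)<2000: continue
    print(cv2.boundingRect(c),cv2.minAreaRect(ray('wrist',c[:,0,:],78,s)[:,:2].astype(np.float32)))
d=(im[190:282,305:345].max(2)<90).astype(np.uint8)
v,u=np.nonzero(d); p=ray('wrist',np.c_[u+305,v+190],106,s)[:,:2].astype(np.float32)
print('bar',p.mean(0),cv2.minAreaRect(p))
go(577,-15.5,83,88)
E
```

```text
(241, 185, 166, 94) ((580.3319091796875, -16.997825622558594), (80.16948699951172, 132.9971160888672), 87.37225341796875)
(230, 66, 183, 112) ((581.22265625, 69.2083740234375), (79.45481872558594, 133.13662719726562), 87.49681091308594)
bar [580.5617   -14.781744] ((580.4118041992188, -16.756174087524414), (16.02193260192871, 62.500614166259766), 1.3162227869033813)
inc [-0.16  0.05 11.74] [-0.01 -0.04 -0.04]
```

>>> {"op": "move_arm", "data": {"increments": [[-0.3,0.25,5,0,0,0.3],[-0.3,0.25,9,0,0,0.3],[-0.3,0.25,10.5,0,0,0.3],[-0.3,0.25,11.2,0,0,0.3],[-0.3,0.25,11.7,0,0,0.3],[-0.3,0.25,11.7,0,0,0.3],[-0.3,0.25,11.7,0,0,0.3]]}}

```text
clock: 2.85
eef_pos: [580.1, -18.8, 84.4]
tool_rot: [3.14, -0.0, 1.528]
force: [-0.3, -0.1, -0.4]
width: 85.2
```

>>> {"op": "move_arm", "data": {"increments": [[0,0,0,0,0,0],[0,0,0,0,0,0],[0,0,0,0,0,0],[0,0,0,0,0,0],[0,0,0,0,0,0],[0,0,0,0,0,0],[0,0,0,0,0,0],[0,0,0,0,0,0],[0,0,0,0,0,0],[0,0,0,0,0,0],[0,0,0,0,0,0],[0,0,0,0,0,0]], "grip": -1}}

```text
clock: 4.05
eef_pos: [579.5, -18.9, 83.5]
tool_rot: [3.141, -0.0, 1.527]
force: [-1.1, -0.7, 4.4]
width: 12.7
```

>>> {"op": "move_arm", "data": {"increments": [[0,0,-1,0,0,0],[0,0,-2,0,0,0],[0,0,-3,0,0,0],[0,0,-5,0,0,0],[0,0,-7,0,0,0],[0,0,-9,0,0,0],[0,0,-9,0,0,0],[0,0,-9,0,0,0]]}}

```text
clock: 4.85
eef_pos: [579.3, -18.7, 173.7]
tool_rot: [3.141, -0.0, 1.528]
force: [-0.7, -0.4, 0.5]
width: 12.4
```

```bash
python3 - <<'E'
from h import *
s,im=shot('scene','s2.png')
cv2.imwrite('pics/s2c.png',cv2.resize(im[120:360,60:380,::-1],None,fx=2,fy=2))
print(s['eef_pos'],s['width'],s['force'],s['torque'])
E
```

```text
[579.33762797 -18.69635519 173.67684926] 12.419110944845736 [-0.70765991 -0.40923145  0.4846783 ] [0.03347342 0.01292671 0.02779417]
```

View pics/s2c.png

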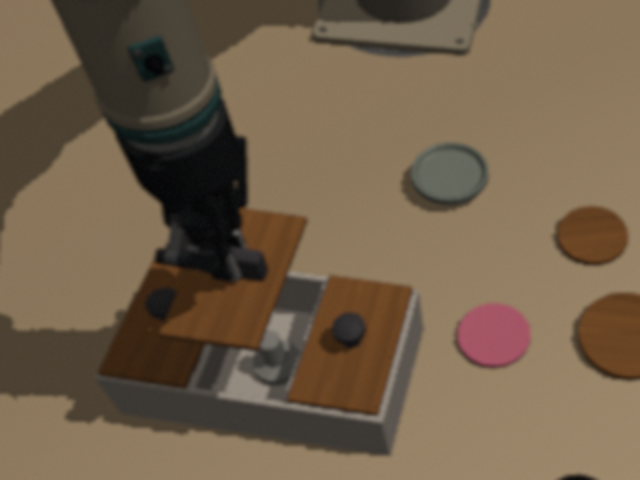

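The lid is held level and clear of the knobs, and the tamper is visible in the open compartment at crop (270,360). Next I carry the lid to the right end.

>>> {"op": "move_arm", "data": {"increments": [[-2,0,0,0,0,0],[-5,0,0,0,0,0],[-8,0,0,0,0,0],[-11,0,0,0,0,0],[-14,0,0,0,0,0],[-17,0,0,0,0,0],[-19.5,0,0,0,0,0],[-21,0,0,0,0,0],[-21.6,0,0,0,0,0],[-21.6,0,0,0,0,0],[-21.6,0,3,0,0,0],[-21.6,0,6,0,0,0],[-21.6,0,9,0,0,0],[-21.6,0,11.5,0,0,0],[-21.6,0,13.5,0,0,0],[-21.6,0,14.5,0,0,0],[-21.6,0,14.5,0,0,0],[-21.6,0,14.5,0,0,0]]}}

```text
clock: 6.7
eef_pos: [570.6, -234.1, 28.9]
tool_rot: [3.141, -0.0, 1.528]
force: [-1.5, -1.2, -1.3]
width: 12.8
```

>>> {"op": "move_arm", "data": {"increments": [[0,0,0.2,0,0,0],[0,0,0.4,0,0,0],[0,0,0.6,0,0,0],[0,0,0.75,0,0,0],[0,0,0.8,0,0,0],[0,0,0.8,0,0,0]]}}

```text
clock: 7.3
eef_pos: [569.9, -234.6, 20.2]
tool_rot: [-3.141, -0.0, 1.527]
force: [0.4, -0.7, -1.5]
width: 12.7
```

>>> {"op": "move_arm", "data": {"increments": [[0,0,0.1,0,0,0],[0,0,0.1,0,0,0],[0,0,0.2,0,0,0],[0,0,0.2,0,0,0]]}}

```text
clock: 7.7
eef_pos: [570.0, -234.8, 19.6]
tool_rot: [3.141, -0.0, 1.527]
force: [-1.7, 1.5, 9.8]
width: 13.1
```

Contact at the expected height (19.6). Release and rise.

>>> {"op": "move_arm", "data": {"increments": [[0,0,0,0,0,0],[0,0,0,0,0,0],[0,0,0,0,0,0],[0,0,0,0,0,0],[0,0,0,0,0,0],[0,0,0,0,0,0],[0,0,0,0,0,0],[0,0,0,0,0,0],[0,0,-1,0,0,0],[0,0,-3,0,0,0],[0,0,-6,0,0,0],[0,0,-10,0,0,0],[0,0,-14,0,0,0],[0,0,-18,0,0,0],[0,0,-18,0,0,0]], "grip": 1}}

```text
clock: 9.2
eef_pos: [573.2, -236.7, 205.1]
tool_rot: [3.13, 0.004, 1.527]
force: [0.5, -0.8, -0.0]
width: 85.2
```

>>> {"op": "move_arm", "data": {"increments": [[4,0,0,0,0,0],[8,0,0,0,0,0],[12,0,0,0,0,0],[15,0,0,0,0,0],[18,0,0,0,0,0],[20,0,0,0,0,0],[21,0,0,0,0,0],[21,0,0,0,0,0],[21,0,0,0,0,0]]}}

```text
clock: 10.1
eef_pos: [578.9, -26.3, 198.4]
tool_rot: [3.142, 0.001, 1.526]
force: [-0.4, -0.6, 0.1]
width: 85.1
```

```bash
python3 - <<'E'
from h import *
s,im=shot('wrist','w2.png')
s2,_=shot('top','t2.png')
print(s['clock'],s['eef_pos'],s['tool_rot'],s['width'],s['force'])
E
```

```text
10.1 [578.90684825 -26.31739057 198.41020466] [3.14151676e+00 1.09208561e-03 1.52616751e+00] 85.08775144733214 [-0.3983459  -0.6316335   0.13493299]
```

View pics/w2.png

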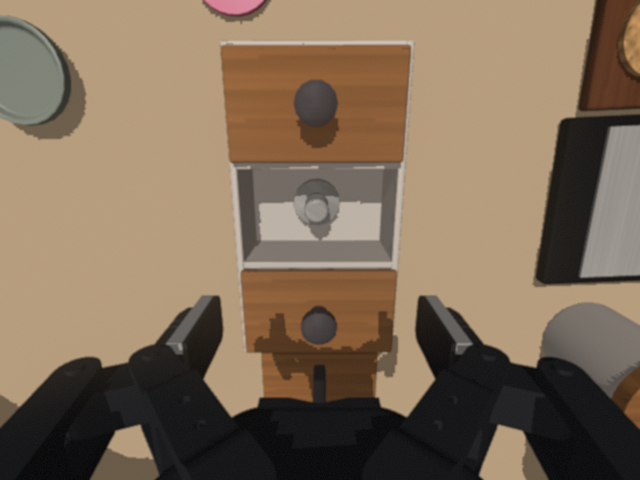

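Wrist view: the tamper's handle top is at about (316,209) and its foot around (317,203), in the middle compartment. Both knob lids are in place.

```bash
python3 - <<'E'
from h import *
s=ctrl.read_state()
print('handle top',ray('wrist',(316,209),56,s), 'foot',ray('wrist',[(317,203),(294,203),(340,203)],18,s))
im=cv2.imread('pics/w2.png'); print(cv2.imwrite('pics/w2c.png',cv2.resize(im[160:270,235:405],None,fx=4,fy=4,interpolation=cv2.INTER_CUBIC)))
# compartment inner rim corners
print(ray('wrist',[(233,165),(404,165),(397,267),(240,267)],70,s))
E
```

```text
handle top [[577.4506465  -13.34070158  56.        ]] foot [[578.02682183 -15.48315063  18.        ]
 [555.26465847 -14.430916    18.        ]
 [600.78823649 -16.53535066  18.        ]]
True
[[512.8116624   28.74441865  70.        ]
 [650.12661403  22.39304716  70.        ]
 [646.55491778 -65.71711817  70.        ]
 [508.19127987 -59.32775779  70.        ]]
```

View pics/w2c.png

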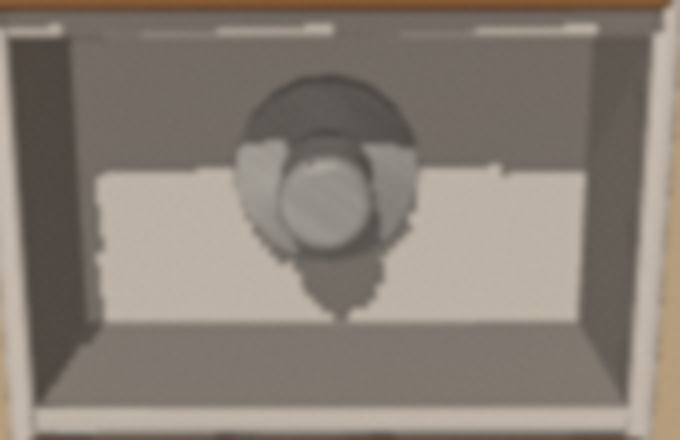

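Handle top is at (316,211), giving a tamper at about (578,-15). The foot measures 45.5 mm, as it should.

```bash
python3 -c "
from h import *
go(578,-15,120,87.6);go(578,-15,28,87.6)"
```

```text
inc [ 1.19 -0.15  7.84] [ 0.01  0.06 -0.23]
inc [ 1.2  -0.15 17.04] [ 0.01  0.06 -0.23]
```

>>> {"op": "move_arm", "data": {"increments": [[1.2,-0.15,4,0,0,-0.2],[1.2,-0.15,7,0,0,-0.2],[1.2,-0.15,7.8,0,0,-0.2],[1.2,-0.15,7.8,0,0,-0.2],[1.2,-0.15,7.8,0,0,-0.2],[1.2,-0.15,7.8,0,0,-0.2]], "grip": 0.2}}

```text
clock: 10.8
eef_pos: [579.3, -13.6, 121.9]
tool_rot: [3.139, 0.0, 1.53]
force: [0.5, 0.1, 0.3]
width: 51.2
```

>>> {"op": "move_arm", "data": {"increments": [[-0.1,0.1,2,0,0,0],[-0.1,0.1,4,0,0,0],[-0.1,0.1,6,0,0,0],[-0.1,0.1,7.5,0,0,0],[-0.1,0.1,8.5,0,0,0],[-0.1,0.1,9.2,0,0,0],[-0.1,0.1,9.2,0,0,0],[-0.1,0.1,9.2,0,0,0],[-0.1,0.1,9.2,0,0,0]]}}

```text
clock: 11.7
eef_pos: [579.6, -13.9, 29.0]
tool_rot: [3.14, -0.0, 1.531]
force: [-1.1, -0.3, -0.4]
width: 51.3
```

>>> {"op": "move_arm", "data": {"increments": [[0,0,0,0,0,0],[0,0,0,0,0,0],[0,0,0,0,0,0],[0,0,0,0,0,0],[0,0,0,0,0,0],[0,0,0,0,0,0],[0,0,0,0,0,0],[0,0,0,0,0,0],[0,0,0,0,0,0],[0,0,0,0,0,0]], "grip": -1}}

```text
clock: 12.7
eef_pos: [579.1, -13.7, 28.9]
tool_rot: [3.141, -0.0, 1.531]
force: [-1.8, 0.3, 5.6]
width: 19.8
```

>>> {"op": "move_arm", "data": {"increments": [[0,0,-1,0,0,0],[0,0,-2,0,0,0],[0,0,-4,0,0,0],[0,0,-7,0,0,0],[0,0,-10,0,0,0],[0,0,-13,0,0,0],[0,0,-15,0,0,0],[0,0,-15,0,0,0],[0,0,-15,0,0,0]]}}

```text
clock: 13.6
eef_pos: [578.7, -13.7, 178.3]
tool_rot: [3.141, -0.0, 1.531]
force: [-0.0, 0.8, -2.7]
width: 20.2
```

```bash
python3 - <<'E'
from h import *
s,im=shot('wrist','w3.png')
cv2.imwrite('pics/w3c.png',im[:,:,::-1])
print(s['width'],s['force'])
go(498,324,178);go(498,324,50);go(498,324,34)
E
```

```text
20.217352483459173 [-0.00423438  0.81572907 -2.69573533]
inc [ 3.341e+01 -9.350e+00 -3.000e-02] [0. 0. 0.]
inc [33.41 -9.33 12.77] [0. 0. 0.]
inc [33.41 -9.32 14.37] [0. 0. 0.]
```

View pics/w3.png

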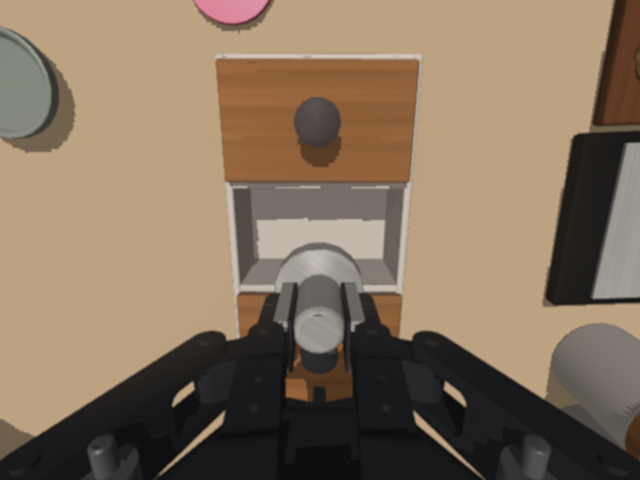

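The tamper hangs upright in the fingers and the compartment is empty. I'll carry it near the coaster and take a look.

>>> {"op": "move_arm", "data": {"increments": [[3,-0.8,0,0,0,0],[7,-2,0,0,0,0],[11,-3.1,0,0,0,0],[15,-4.2,0,0,0,0],[19,-5.3,0,0,0,0],[23,-6.4,0,0,0,0],[27,-7.6,0,0,0,0],[30,-8.4,0,0,0,0],[32.2,-9,0,0,0,0],[33.4,-9.3,0,0,0,0],[33.4,-9.3,0,0,0,0],[33.4,-9.3,0,0,0,0]]}}

```text
clock: 14.85
eef_pos: [499.6, 321.7, 177.6]
tool_rot: [-3.141, 0.002, 1.53]
force: [-0.2, -0.7, -1.8]
width: 20.4
```

```bash
python3 - <<'E'
from h import *
s,im=shot('wrist','w4.png'); print(s['eef_pos'],s['tool_rot'],s['width'])
hsv=cv2.cvtColor(im,cv2.COLOR_RGB2HSV); m=cv2.inRange(hsv,(5,140,60),(18,255,230))
m=cv2.morphologyEx(m,cv2.MORPH_OPEN,np.ones((3,3)))
for c in cv2.findContours(m,cv2.RETR_EXTERNAL,cv2.CHAIN_APPROX_NONE)[0]:
    if cv2.contourArea(c)<800: continue
    print(cv2.boundingRect(c),cv2.minEnclosingCircle(ray('wrist',c[:,0,:],10,s)[:,:2].astype(np.float32)))
E
```

```text
[499.60625092 321.73010107 177.59328313] [-3.14097081e+00  2.17689575e-03  1.52954078e+00] 20.383224132926184
(612, 320, 28, 104) ((851.478271484375, 125.43732452392578), 72.1431884765625)
(161, 225, 76, 70) ((377.2652282714844, 282.05804443359375), 38.04987335205078)
(510, 211, 117, 90) ((742.992919921875, 276.4919128417969), 58.388275146484375)
(269, 163, 100, 88) ((499.62994384765625, 324.4771728515625), 48.6489143371582)
```

View pics/w4.png

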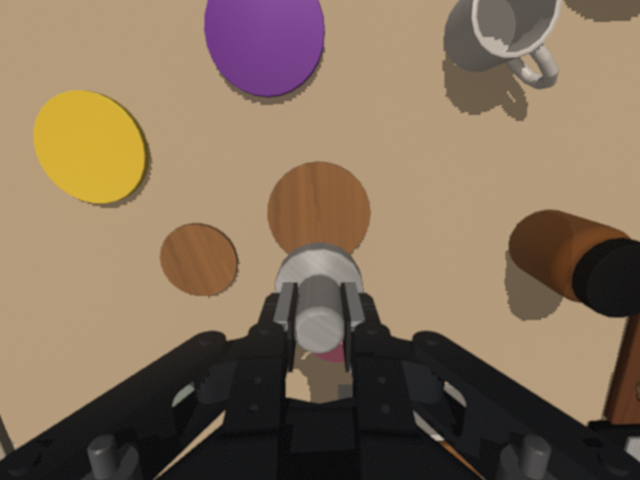

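The wooden disc is at (319,212), its near edge occluded by the tamper foot. It measures (499.6,324.5), which agrees with the top view. Descending.

>>> {"op": "move_arm", "data": {"increments": [[0.3,0,2,0,0,0],[0.3,0,5,0,0,0],[0.3,0,8,0,0,0],[0.3,0,10.5,0,0,0],[0.3,0,12.5,0,0,0],[0.3,0,13.6,0,0,0],[0.3,0,13.9,0,0,0],[0.3,0,13.9,0,0,0],[0.3,0,13.9,0,0,0]]}}

```text
clock: 15.8
eef_pos: [500.5, 326.6, 40.4]
tool_rot: [3.14, -0.001, 1.53]
force: [0.4, 0.1, -2.2]
width: 20.4
```

>>> {"op": "move_arm", "data": {"increments": [[0,0,0.1,0,0,0],[0,0,0.2,0,0,0],[0,0,0.3,0,0,0],[0,0,0.4,0,0,0],[0,0,0.45,0,0,0],[0,0,0.45,0,0,0],[0,0,0.45,0,0,0]]}}

```text
clock: 16.5
eef_pos: [499.5, 326.6, 34.7]
tool_rot: [-3.142, 0.0, 1.531]
force: [-0.6, 0.5, -1.9]
width: 20.4
```

>>> {"op": "move_arm", "data": {"increments": [[0,0,0.1,0,0,0],[0,0,0.15,0,0,0],[0,0,0.2,0,0,0],[0,0,0.2,0,0,0]]}}

```text
clock: 16.9
eef_pos: [499.6, 326.6, 33.0]
tool_rot: [-3.142, -0.0, 1.531]
force: [0.2, -0.1, 0.0]
width: 20.1
```

The force has gone from -1.9 to 0 N at the predicted height, so the tamper is seated. Release and rise straight up.

>>> {"op": "move_arm", "data": {"increments": [[0,0,0.05,0,0,0],[0,0,0.05,0,0,0]]}}

```text
clock: 17.1
eef_pos: [499.5, 326.6, 32.9]
tool_rot: [-3.141, -0.0, 1.531]
force: [-1.9, -1.0, 4.9]
width: 19.8
```

>>> {"op": "move_arm", "data": {"increments": [[0,0,0,0,0,0],[0,0,0,0,0,0],[0,0,0,0,0,0],[0,0,0,0,0,0],[0,0,0,0,0,0],[0,0,0,0,0,0],[0,0,-1,0,0,0],[0,0,-3,0,0,0],[0,0,-6,0,0,0],[0,0,-10,0,0,0],[0,0,-14,0,0,0],[0,0,-17,0,0,0],[0,0,-17,0,0,0]], "grip": 0.5}}

```text
clock: 18.4
eef_pos: [502.4, 327.8, 207.7]
tool_rot: [3.134, -0.006, 1.531]
force: [1.6, 0.2, 0.3]
width: 64.5
```

>>> {"op": "move_arm", "data": {"increments": [[0,-3,0,0,0,0],[0,-6,0,0,0,0],[0,-9,0,0,0,0],[0,-10,0,0,0,0],[0,-10,0,0,0,0],[0,-10,0,0,0,0]]}}

```text
clock: 19.0
eef_pos: [401.0, 330.6, 202.5]
tool_rot: [3.14, -0.0, 1.53]
force: [0.7, -0.5, -0.5]
width: 64.5
```

```bash
python3 - <<'E'
from h import *
s,im=shot('scene','s5.png'); print(s['clock'],s['eef_pos'],s['width'],s['force'])
E
```

```text
19.0 [401.04055371 330.64497025 202.54310554] 64.5388154320891 [ 0.65139048 -0.53401113 -0.52625504]
```

View pics/s5.png

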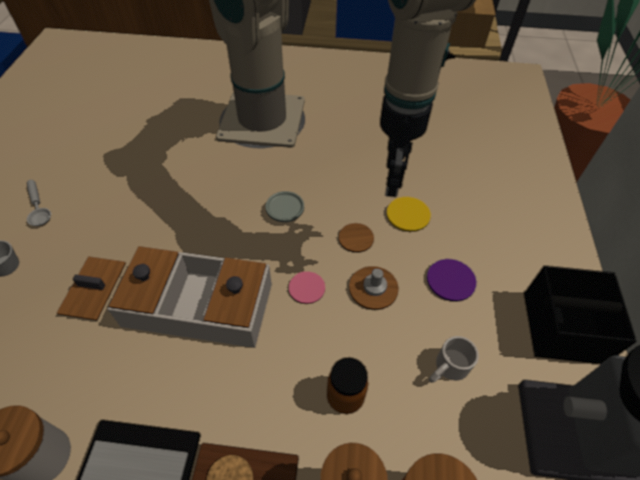

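The scene view shows the tamper standing upright mid-coaster at (375,283). The bar lid lies flat on the counter at (92,287), clear of the caddy, and both knob lids are closed at (141,271) and (234,285). The gripper is away from everything, so I'm handing in.

```bash
python3 -c "
from cell import ctrl
print(ctrl.finish_job(), ctrl.read_state()['clock'])"
```

```text
the job is handed in; nothing more can be done
the job is handed in; nothing more can be done
```

The job is done and handed in after about 19 s of robot time; no verdict was reported.

- **Bar lid:** I lifted it off the middle compartment and lowered it to contact on the bare counter beyond the caddy's right end. In the last scene picture it lies flat, right way up and clear of the caddy.
- **Tamper:** I took it out by its handle and set it down at the height I expected on the larger plain-wood disc, about 98 mm across. I released it about 2 mm from the centre I had measured. It stands upright there.
- **Knob lids:** both look closed and where they started. I judged this by eye and did not measure their final positions.
- **Gripper:** it was well away from everything when I handed in.

**Disagreements:** the top and wrist cameras disagreed by 2 to 3 mm on the bar's position, which is within what the grip allows. The gripper read 1 to 2 mm under the true handle widths.

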